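# Take up the slack in a cloth winder's drum brake

## Task

Take up the slack in the cloth winder's drum brake: take the brake spoon out of its wooden stand, put its blade down through the yellow-edged slot in the backing plate and lever the star wheel inside towards the hub, one tooth at a stroke, until it turns clearly stiffer because the shoe has just taken hold of the drum. Do not overtighten it, and do not force the blade against the teeth or the plate. Then put the spoon back upright in its stand, fully down, and leave the other things on the bench alone.

Things in the scene. Friction and masses are not known exactly. Their poses are not given: they have to be found in the camera images.
- brake: drum brake lying on a plywood cradle board (230 x 200 x 18 mm, fixed to the bench) with its round steel backing plate (170 mm across) facing up, the plate's top face 72 mm above the bench. Origin: centre of the board's underside; z up; the slot lies 46 mm from the origin along -x. A spindle boss (the hub, 52 mm wide, 26 mm tall, centre 12 mm along +x) and beyond it a flat brake lever (16 mm tall) stand on the plate
- slot (a point): centre of the access slot at the plate's top face. The slot is 18 mm long along this point's x axis and 11 mm wide along its y axis, through plate 3 mm thick, edged in yellow paint. +x points to the hub and is the way to push the teeth
- wheel (a point): centre of the brass star wheel, 24 mm straight below slot, its axle along y: 10 teeth, tips on a radius of 18 mm (6 mm below the plate's top face), teeth 2.6 mm thick, 8 mm wide, 6.5 mm deep, 0.628 rad apart (11 mm at the tips)
- stroke (a point): end of a blade that is well engaged: 10.5 mm below slot, midway between two teeth. Swept from about 5 mm on the -x side of this point to 6 mm on the +x side it moves the wheel about one tooth; then the slot's end stops it and it must be lifted out, taken back and put in behind the next tooth. A blade that comes down on a tooth stops 6 to 8 mm below the slot: lift and try 2 to 3 mm along
- starwheel (a joint): angle of the star wheel (rad), grows as the teeth under the slot move to +x (tightening); at multiples of 0.628 a tooth stands straight up. It stays where it is left. Free, it resists a blade with 3.5 to 5 N; once the shoe meets the drum (0.8 to 2.7 rad after the start, to be felt) the resistance grows by about 11 N per rad. 6.5 to 9 N at the blade is right, over 11 N too tight
- shoe: leading brake shoe inside the drum, not visible, pushed outward along the brake's +y by the star wheel's screw, 2 mm per rad. Origin at the brake's origin plus that travel
- drum: cast-iron brake drum under the backing plate, 165 mm across, fixed on the cradle. Origin: centre of its underside
- spoon: brake spoon (adjusting tool), 120 mm long, 90 g: red square handle 16 x 16 x 66 mm on a steel collar (26 mm across, 4 mm thick), below it a flat steel blade 46 mm long, 7 mm wide along y, 2.6 mm thick along x. Origin: middle of the collar's underside; z points up the handle, away from the blade
- spoon_tip (a point): middle of the blade's lower end, 46 mm below the spoon's origin along its z
- spoon_grip (a point): middle of the place to grip on the red handle, 30 mm above the spoon's origin; the four sides are flat, parallel to the spoon's x and y
- stand: dark wooden block 70 x 70 x 55 mm, fixed to the bench, with a square hole 13 x 13 mm through its middle from above, sides along the block's x and y; the spoon stands in it with its collar resting on the block's top. Origin: centre of its underside
- dye_jar: low dye jar with a blue lid, 64 mm wide, 85 mm tall. A bystander
- spare_shoe: spare curved brake shoe standing on its edge, about 125 mm long, 30 mm tall. A bystander
- parts_tin: shallow open aluminium tin with nuts, 100 x 75 x 28 mm. A bystander
- wrench: steel wrench lying flat. A bystander
- brush_pot: white pot, 84 mm wide, with brushes standing in it, about 220 mm tall. A bystander
- oil_bottle: yellow oil bottle with a red cap, 52 mm wide, 150 mm tall. A bystander
- mallet: wooden mallet lying flat. A bystander
Things that resemble listed ones, but are neither listed nor needed, are in the scene too. Several things have the shape of the spoon; the one meant has the colours described above.

How it is judged (in metres and radians):
On the way, in this order (a step that is already met when the one before it is completed fails the run):
1. the spoon's blade is down in the slot, among the teeth (z of spoon_tip in the frame of slot below -0.008 m and horizontal distance between spoon_tip and slot below 0.012 m), for 0.1 s.
2. the shoe bears on the drum (contact force between shoe and drum above 5 N), for 0.3 s.
At the end, for the whole second after the job is handed in: The shoe presses on the drum with 5 to 45 N and the star wheel stands still; the spoon stands in its stand, fully down (collar within 4 mm of the block's top), within 10 mm of its middle, upright within 0.12 rad and at rest (contact force between shoe and drum between 5 and 45 N and horizontal distance between spoon and stand below 0.01 m and height (world z) of spoon between 0.05 and 0.059 m and angle between spoon's own z axis and vertical below 0.12 rad and linear speed of spoon below 0.02 m/s and velocity of joint starwheel between -0.05 and 0.05 rad/s); the robot touches nothing.
It fails at once if overtightened: the shoe presses on the drum with more than 55 N (contact force between shoe and drum above 55 N).
It fails at once if the spoon is forced against the teeth, above 25 N (contact force between spoon and starwheel above 25 N).
It fails at once if the spoon is forced against the brake's plate, above 25 N (contact force between spoon and brake above 25 N).
It fails at once if the fingers touch the star wheel, or the gripper presses on the brake with more than 15 N (contact force between the fingers and starwheel above 1 N or contact force between any of the fingers, the arm and brake above 15 N).
It fails at once if a bystander is moved more than 30 mm (distance of any of dye_jar, spare_shoe, parts_tin, wrench, brush_pot, oil_bottle, mallet from where it was at the start of the episode above 0.03 m).
It also fails if it takes over 72 s, if anything falls off the work surface, if the arm or the gripper's body presses on something with over 40 N, if the wrist force passes 120 N, or if a joint passes its speed limit or range.

## Robot

A 6-joint arm with a two-finger parallel gripper is mounted at the origin on the work surface. World frame = base frame: x ahead of the robot, y to its left, z up, the work surface at z = 0. Lengths are in m, angles in degrees, forces in N, time in s.
With the tool pointing down it reaches from about 0.35 to 0.875 m from the base axis. Payload 4.2 kg.
Tool frame: the origin (TCP) lies at the very end of the fingers, on their centre line; the grasp point (between the pads) lies 19 mm behind it (r.grip_point_offset is the distance from the TCP to the grasp point, in m); z points along the fingers, y is the line along which they close (so a half turn about z gives the same grasp; the last joint's range is limited). The gripper opens to 87 mm and grips with 3 to 60 N. Pads are 19 mm wide; open, the fingers measure 117 mm over their backs; the gripper's body (75 mm by 190 mm) begins 51 mm behind the grasp point.
Start: joints at [-58.465, 22.042, 0.453, 0, -68.411, -14.817], TCP at [0.18, -0.599, 0.223] pointing down, gripper open.
Joint ranges: [-179.83, 179.83], [-69.29, 118.12], [-61.27, 80.66], [-181.25, 117.63], [-171.15, -9.14], [-177.46, 177.46]. Speed limits (degrees/s): [159.86, 159.86, 180, 180, 180, 180].

## Interface

Orientations are given as a 3x3 rotation matrix whose columns are the frame's x, y, z axes.
In Python, from station import r, cams gives the robot as it stands. The module is installed in compiled form; this text tells all that it offers.
- The arm moves only by the shell command python3 -m handwheel 'ROWS'. ROWS is JSON, a list that holds one entry, the list of rows, each a list of 7 numbers: the turn, a rotation vector about the tool's x, y, z in units of 6 degrees (1.0 is 6 degrees), then the shift along the tool's x, y, z in m, then the finger opening in m, from 0 to 0.087. In form: [[[ax, ay, az, x, y, z, jaw], ...]]. A call has 1 to 12 rows; each row shifts and turns the commanded pose from where the row before left it, along the tool's axes as they then stand; what a row does not reach is not made up. A row lasts 1/10 s, in which the tool goes at most 50 mm and 8.59 degrees, less where a joint would pass 70% of its speed; a pose out of reach is approached as far as the arm can. A call with a gripper value outside its range is refused whole. The fingers move at their own pace and stop on an object; the grip force is fixed at half the most. Time passes only in rows, so rows that do not move let the fingers close. It gives the time, the measured TCP pose, the force, the opening and the grip force at its end, in the units of the state.
- r.sense(): the state, without advancing time (a new reading comes with each control period).
- cams.capture(name): name is "scene" or "top" or "wrist"; returns the picture (480x640x3 uint8, red, green, blue); there is no depth.
- cams.get_calibration(name): a dict with "camera_matrix" (3x3 intrinsics, pixels), "k1" (the pictures are not rectified: a ray, as slopes to the right and down, at radius r is drawn at 1 + k1 r^2 times it, then the intrinsics apply), "rvec" (rotation vector, rad) and "tvec" (3), from world to camera coordinates, as OpenCV has them; the wrist camera has in their place "T_tool_cam" (4x4, takes a point from camera to tool coordinates, whose origin is the TCP and whose axes are the flange's). Camera axes: x right, y down, z forward; pixel columns grow to the right and rows downward; lengths in m; the calibration is good to about 2 mm. A picture is of the moment at which its call begins: read the wrist's pose just before it. get_calibration takes no time and is no camera call.
- r.finish_job(): hands the job in; it is judged then, once.
The state is a dict: "time_s": time; "joints": joint angles; "joint_velocities": joint speeds; "effort": joint torques, N m; "tcp_pos": TCP position; "ee_rot": TCP orientation; "wrist_force": force on the tool from outside, world axes, zero at the start; "moment": the same for the moment, N m; "gripper_width": opening from 0.0 (shut) to 1.0 (fully open); "gripper_force": force on a finger pad.
Only numpy, scipy, OpenCV 4.12 (cv2) and the standard library are available. Lean on these libraries where they do the work, as an engineer would, in place of code of your own. Each camera call takes 0.05 s, during which the arm holds its last target. There are 200 camera calls.

## Working session

There is one attempt and no reset: what is moved stays moved. The work goes in short steps, Python scripts to look and compute and a shell command to move; the robot and the scene stay as the last step left them, time stands still between calls to the robot, and variables do not carry over. Pictures are saved under pics/ and viewed, at most 10 in all, crops included, and the job is handed in when it is done.

```bash
mkdir -p pics; cat > h.py <<'E'
import numpy as np, cv2
from station import r, cams
def ray(name,u,v,s=None):
    c=cams.get_calibration(name);K=np.array(c["camera_matrix"]);k1=c["k1"]
    d=np.array([(u-K[0,2])/K[0,0],(v-K[1,2])/K[1,1]]);p=d.copy()
    for _ in range(30): p=d/(1+k1*(p@p))
    p=np.array([p[0],p[1],1.])
    if name=="wrist":
        s=s or r.sense();T=np.array(c["T_tool_cam"]);R=np.array(s["ee_rot"]);
        return R@T[:3,3]+np.array(s["tcp_pos"]), R@T[:3,:3]@p
    R=cv2.Rodrigues(np.array(c["rvec"],float))[0];t=np.array(c["tvec"],float).ravel()
    return -R.T@t, R.T@p
def at(name,u,v,z,s=None):
    o,d=ray(name,u,v,s);return (o+d*(z-o[2])/d[2])
def snap(name,f,crop=None,k=1):
    im=cams.capture(name)[:,:,::-1]
    cv2.imwrite('pics/full_'+f,im)
    if crop: x,y,w,h=crop;im=cv2.resize(im[y:y+h,x:x+w],None,fx=k,fy=k,interpolation=cv2.INTER_CUBIC)
    cv2.imwrite('pics/'+f,im)
E
python3 - <<'E'
from h import *
np.set_printoptions(precision=4,suppress=True)
s=r.sense();print(s)
print(cams.get_calibration("wrist"))
snap("top","top.png");snap("scene","scene.png")
E
```

```text
{'time_s': 0.0, 'joints': array([-58.4634,  22.0916,   0.3791,  -0.0305, -68.4092, -14.8178]), 'joint_velocities': array([-0.019 ,  0.0106,  0.0627,  0.0294,  0.0573,  0.093 ]), 'effort': array([  0.0003, -39.0666,  18.7406,   4.2199,   0.0109,  -0.0002]), 'tcp_pos': array([ 0.1797, -0.598 ,  0.2214]), 'ee_rot': array([[-0.9578, -0.2875, -0.0007],
       [-0.2875,  0.9578,  0.0021],
       [ 0.0001,  0.0022, -1.    ]]), 'wrist_force': array([-0.2554, -0.0777,  0.1282]), 'moment': array([-0.0497, -0.0108,  0.0071]), 'gripper_force': 0.0, 'gripper_width': 1.002697521124926}
{'camera_matrix': array([[383.0101,   0.    , 322.2024],
       [  0.    , 383.0101, 237.7759],
       [  0.    ,   0.    ,   1.    ]]), 'k1': -0.07439804706179447, 'T_tool_cam': array([[-0.001 , -0.9644, -0.2644,  0.0726],
       [ 1.    , -0.001 ,  0.    , -0.0009],
       [-0.0003, -0.2644,  0.9644, -0.1624],
       [ 0.    ,  0.    ,  0.    ,  1.    ]])}
```

View pics/top.png

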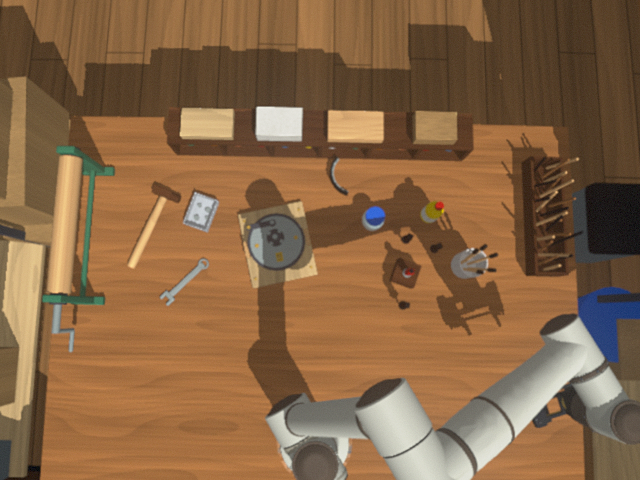

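View pics/scene.png

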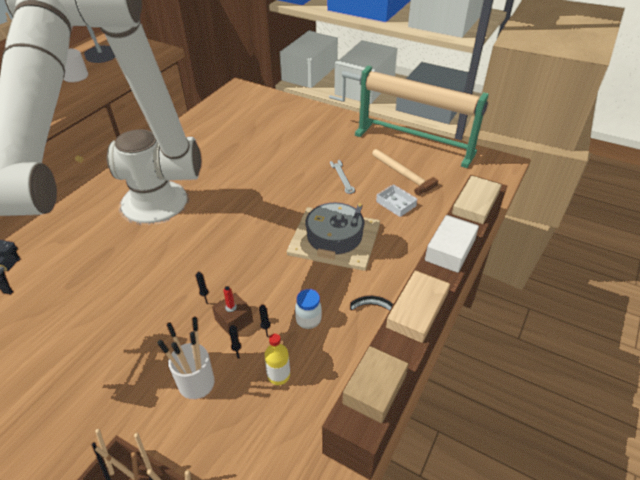

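The candidates are a red-handled spoon in the stand (top (405,272), scene (228,298)) and black-handled ones at top (404,305), (406,238) and (436,247). Only the red one standing in the dark block fits the description. I'll confirm it and the brake's slot in one enlarged crop.

```bash
python3 - <<'E'
from h import *
np.set_printoptions(precision=4,suppress=True)
im=cv2.imread('pics/full_top.png')
a=cv2.resize(im[195:295,230:330],(400,400),interpolation=cv2.INTER_CUBIC)
b=cv2.resize(im[222:322,360:460],(400,400),interpolation=cv2.INTER_CUBIC)
cv2.imwrite('pics/crop.png',np.hstack([a,b]))
print(at("top",405,272,.08),at("top",275,241,.072),at("top",470,262,.08), at("top",434,212,.1), at("top",404,305,.05))
E
```

```text
[ 0.4976 -0.2537  0.08  ] [0.5816 0.1261 0.072 ] [ 0.5303 -0.4445  0.08  ] [ 0.6726 -0.336   0.1   ] [ 0.403  -0.2557  0.05  ]
```

View pics/crop.png

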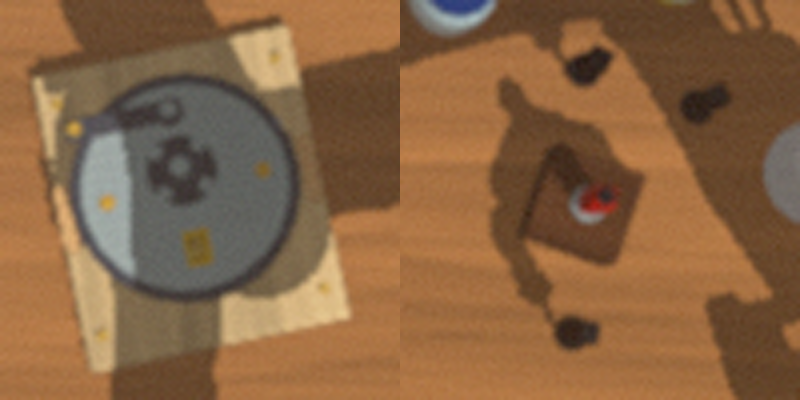

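The crop confirms it. The red spoon stands on its bright collar in the dark block at crop (590,203), which is full (407,273). The yellow slot is at crop (198,247), full (279.5,257), and the hub at (181,168), so the brake's yaw is about +12° and the stand's about -17°. Next I go above the spoon.

```bash
python3 -m handwheel '[[[0,0,0,-0.03,0.018,-0.004,0.087],[0,0,0,-0.04,0.024,-0.004,0.087],[0,0,0,-0.04,0.024,-0.004,0.087],[0,0,0,-0.04,0.024,-0.004,0.087],[0,0,0,-0.04,0.024,-0.004,0.087],[0,0,0,-0.04,0.024,-0.004,0.087],[0,0,0,-0.04,0.024,-0.004,0.087],[0,0,0,-0.04,0.024,-0.004,0.087],[0,0,0,-0.04,0.024,-0.004,0.087],[0,0,0,-0.04,0.024,-0.004,0.087],[0,0,0,-0.01,0.006,0,0.087]]]'
python3 -m handwheel '[[[0,0,-1.33,0,0,0,0.05],[0,0,-1.33,0,0,0,0.05],[0,0,-1.33,0,0,0,0.05],[0,0,-1.33,0,0,0,0.05],[0,0,-1.33,0,0,0,0.05],[0,0,-1.33,0,0,0,0.05],[0,0,-1.33,0,0,0,0.05],[0,0,0,0,0,0,0.05],[0,0,0,0,0,0,0.05]]]'
python3 - <<'E'
from h import *
s=r.sense();print(s["tcp_pos"],s["ee_rot"],s["joints"])
snap("wrist","w1.png")
E
```

```text
time_s: 1.2
tcp_pos: [0.4964, -0.2507, 0.2625]
ee_rot: [[-0.956, -0.292, 0.001], [-0.292, 0.956, 0.0], [-0.001, -0.0, -1.0]]
wrist_force: [0.7, -0.9, 0.9]
gripper_width: 1.0
gripper_force: 0.0
time_s: 2.1
tcp_pos: [0.4934, -0.2539, 0.2622]
ee_rot: [[-0.303, -0.953, -0.001], [-0.953, 0.303, 0.0], [-0.0, 0.001, -1.0]]
wrist_force: [0.3, -0.5, 0.7]
gripper_width: 0.577
gripper_force: 0.0
[ 0.49342897 -0.25385287  0.26218868] [[-3.02654666e-01 -9.53099952e-01 -7.97153760e-04]
 [-9.53100285e-01  3.02654541e-01  2.75960506e-04]
 [-2.17557394e-05  8.43288210e-04 -9.99999644e-01]] [-1.04914250e+01  1.37245312e+01 -5.76110316e+00 -7.66743974e-03
 -7.05621548e+01 -7.12313840e+00]
```

View pics/w1.png

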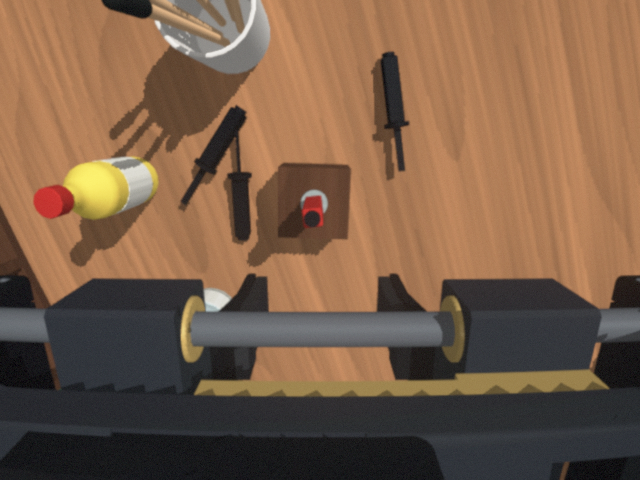

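The wrist view shows the red spoon in the stand: collar (314,203), handle top (313,219). The stand's edges are parallel to the image axes, so the tool yaw is right. The black ones lie clear of the fingers.

```bash
python3 - <<'E'
from h import *
np.set_printoptions(precision=4,suppress=True)
s=r.sense();R=np.array(s["ee_rot"]);t=np.array(s["tcp_pos"])
for u,v,z in [(313,219,.125),(314,203,.059),(314,201,.055),(278,164,.055),(349,165,.055)]:
    p=at("wrist",u,v,z,s);print(p,R.T@(p-t))
im=cv2.imread('pics/full_w1.png')
cv2.imwrite('pics/w1c.png',cv2.resize(im[150:250,265:365],None,fx=6,fy=6,interpolation=cv2.INTER_CUBIC))
E
```

```text
[ 0.4987 -0.2623  0.125 ] [ 0.0065 -0.0076  0.1373]
[ 0.4989 -0.2636  0.059 ] [ 0.0077 -0.0082  0.2033]
[ 0.4985 -0.2648  0.055 ] [ 0.009  -0.0083  0.2073]
[ 0.5203 -0.3093  0.055 ] [ 0.0448 -0.0424  0.2072]
[ 0.456  -0.2878  0.055 ] [0.0437 0.0254 0.2073]
```

View pics/w1c.png

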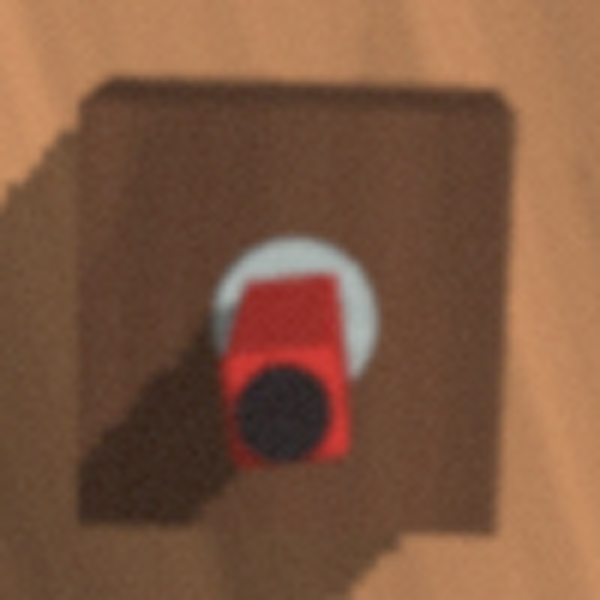

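The enlarged crop confirms a red square handle with a black end cap on a bright steel collar. The handle is turned about 5° counter-clockwise in the image relative to the tool. I'll align, go down and grip.

```bash
python3 -m handwheel '[[[0,0,0,0.007,-0.008,0,0.05],[0,0,-0.85,0,0,0,0.05],[0,0,0,0,0,0.03,0.05],[0,0,0,0,0,0.04,0.05],[0,0,0,0,0,0.04,0.05],[0,0,0,0,0,0.03,0.05],[0,0,0,0,0,0.025,0.05],[0,0,0,0,0,0.02,0.05],[0,0,0,0,0,0.012,0.05],[0,0,0,0,0,0,0.05],[0,0,0,0,0,0,0.05]]]'
python3 -m handwheel '[[[0,0,0,0,0,0,0.0],[0,0,0,0,0,0,0.0],[0,0,0,0,0,0,0.0],[0,0,0,0,0,0,0.0],[0,0,0,0,0,0,0.0],[0,0,0,0,0,0,0.0],[0,0,0,0,0,0,0.0],[0,0,0,0,0,0,0.0]]]'
```

```text
time_s: 3.25
tcp_pos: [0.5002, -0.2632, 0.0661]
ee_rot: [[-0.213, -0.977, 0.001], [-0.977, 0.213, -0.001], [0.0, -0.001, -1.0]]
wrist_force: [0.2, -0.2, -0.7]
gripper_width: 0.576
gripper_force: 0.0
time_s: 4.05
tcp_pos: [0.4994, -0.2627, 0.0658]
ee_rot: [[-0.213, -0.977, 0.0], [-0.977, 0.213, -0.0], [0.0, -0.0, -1.0]]
wrist_force: [-0.7, 0.7, 2.2]
gripper_width: 0.18
gripper_force: 30.0
```

```bash
python3 -m handwheel '[[[0,0,0,0,0,-0.01,0],[0,0,0,0,0,-0.02,0],[0,0,0,0,0,-0.03,0],[0,0,0,0,0,-0.04,0],[0,0,0,0,0,-0.04,0],[0,0,0,0,0,-0.04,0],[0,0,0,0,0,-0.02,0],[0,0,-1.0,0,0,0,0],[0,0,-1.0,0,0,0,0],[0,0,-1.0,0,0,0,0],[0,0,-1.0,0,0,0,0],[0,0,0,0,0,0,0]]]'
python3 - <<'E'
from h import *
np.set_printoptions(precision=4,suppress=True)
s=r.sense();R=np.array(s["ee_rot"]);t=np.array(s["tcp_pos"])
p=at("top",279.5,256.75,.072);h=at("top",275.25,237,.098);print(p,h,np.degrees(np.arctan2(h[1]-p[1],h[0]-p[0])))
print(t,R,R.T@(p-t))
E
```

```text
time_s: 5.25
tcp_pos: [0.4992, -0.2626, 0.2658]
ee_rot: [[0.202, -0.979, 0.0], [-0.979, -0.202, 0.0], [-0.0, -0.0, -1.0]]
wrist_force: [-0.3, -0.8, -0.2]
gripper_width: 0.178
gripper_force: 30.0
[0.5355 0.1116 0.072 ] [0.5898 0.124  0.098 ] 12.837838533218859
[ 0.4992 -0.2626  0.2658] [[ 0.2022 -0.9793  0.0001]
 [-0.9793 -0.2022  0.0002]
 [-0.0002 -0.0001 -1.    ]] [-0.3591 -0.1112  0.1939]
```

```bash
python3 -m handwheel '[[[0,0,0,-0.03,-0.01,0,0],[0,0,0,-0.044,-0.014,0,0],[0,0,0,-0.044,-0.014,0,0],[0,0,0,-0.044,-0.014,0,0],[0,0,0,-0.044,-0.014,0,0],[0,0,0,-0.044,-0.014,0,0],[0,0,0,-0.044,-0.014,0,0],[0,0,0,-0.044,-0.014,0,0],[0,0,0,-0.018,-0.003,0,0],[0,0,0,0,0,0,0],[0,0,0,0,0,0,0],[0,0,0,0,0,0,0]]]'
python3 - <<'E'
from h import *
s=r.sense();print(s["tcp_pos"],s["joints"],s["wrist_force"])
snap("wrist","w2.png",(160,60,320,240),2.5)
E
```

```text
time_s: 6.45
tcp_pos: [0.5359, 0.1075, 0.2657]
ee_rot: [[0.201, -0.98, -0.0], [-0.98, -0.201, -0.0], [0.0, 0.0, -1.0]]
wrist_force: [0.7, -0.4, -1.1]
gripper_width: 0.183
gripper_force: 30.0
[0.53590432 0.10748371 0.265678  ] [ 2.83427081e+01  1.27480410e+01 -6.55683338e+00  3.68453837e-03
 -7.07045707e+01 -1.67719638e+01] [ 0.70786359 -0.35807726 -1.07706103]
```

View pics/w2.png

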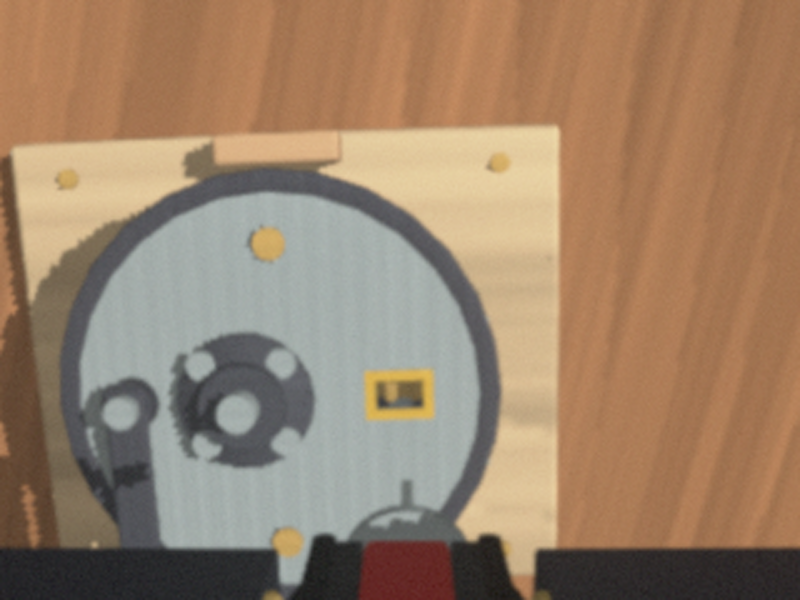

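The blade is seen edge-on at crop (407,482), thin along tool y, so it already lies thin along the slot's x. The slot centre is at crop (400,395), full (320,218), square to the image. A brass tooth shows at crop (392,392), about 3 mm on the hub side, so the gap to enter is about 2.5 mm on the −x side (image right).

```bash
python3 - <<'E'
from h import *
np.set_printoptions(precision=4,suppress=True)
s=r.sense();R=np.array(s["ee_rot"]);t=np.array(s["tcp_pos"])
f=lambda u,v,z:R.T@(at("wrist",160+u/2.5,60+v/2.5,z,s)-t)
for a in [(400,395,.072),(365,395,.072),(433,395,.072),(400,370,.072),(400,419,.072),(392,392,.066),(407,481,.209),(255,140,.018),(240,400,.098)]: print(a,f(*a))
E
```

```text
(400, 395, 0.072) [-0.005  -0.0019  0.1937]
(365, 395, 0.072) [-0.005  -0.0152  0.1937]
(433, 395, 0.072) [-0.0051  0.0106  0.1937]
(400, 370, 0.072) [ 0.0046 -0.0019  0.1937]
(400, 419, 0.072) [-0.0144 -0.002   0.1937]
(392, 392, 0.066) [-0.0052 -0.0051  0.1997]
(407, 481, 0.209) [0.0039 0.0006 0.0567]
(255, 140, 0.018) [ 0.0908 -0.0618  0.2477]
(240, 400, 0.098) [-0.0011 -0.0584  0.1677]
```

```bash
python3 -m handwheel '[[[0,0,0,-0.0054,0,0.01,0],[0,0,0,0,0,0.025,0],[0,0,0,0,0,0.03,0],[0,0,0,0,0,0.03,0],[0,0,0,0,0,0.02,0],[0,0,0,0,0,0.01,0],[0,0,0,0,0,0,0],[0,0,0,0,0,0,0],[0,0,0,0,0,0,0]]]'
python3 - <<'E'
from h import *
s=r.sense();print(s["tcp_pos"],s["wrist_force"])
snap("wrist","w3.png",(220,130,200,150),4)
snap("scene","s3.png",(275,160,130,97),6)
E
```

```text
time_s: 7.4
tcp_pos: [0.5359, 0.114, 0.1419]
ee_rot: [[0.202, -0.979, 0.003], [-0.979, -0.202, 0.001], [-0.001, -0.003, -1.0]]
wrist_force: [-0.0, -0.4, -0.5]
gripper_width: 0.182
gripper_force: 30.0
[0.53585429 0.11398682 0.14189254] [-0.03122448 -0.38154131 -0.48953464]
```

View pics/w3.png

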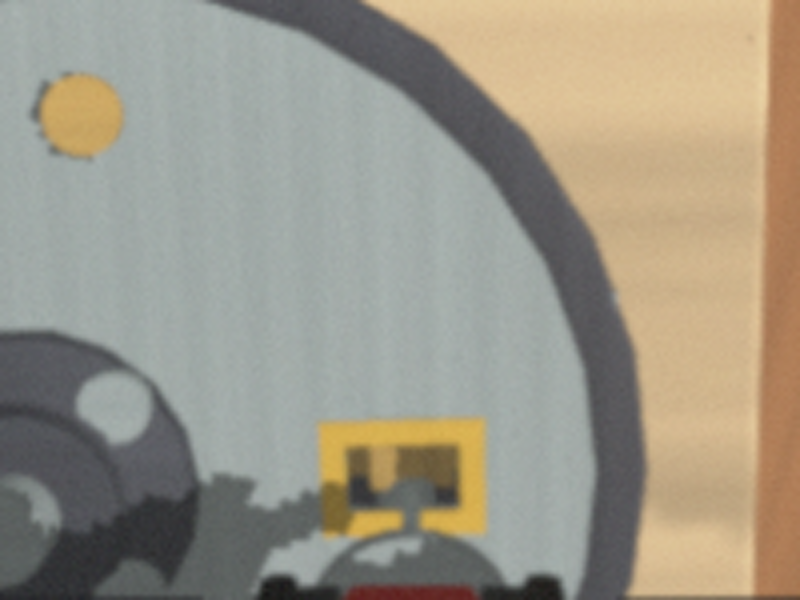

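The slot opening spans crop x 347–460, y 445–507, with a tooth at (383,468) and the blade neck at (411,520). The grey patch at (411,490) is unclear, so I'll look at it enlarged, together with the scene view.

```bash
python3 - <<'E'
from h import *
a=cv2.imread('pics/full_w3.png')[230:270,295:345]
b=cv2.imread('pics/full_s3.png')[185:245,300:375]
cv2.imwrite('pics/c3.png',np.hstack([cv2.resize(a,(400,320),interpolation=cv2.INTER_CUBIC),cv2.resize(b,(400,320),interpolation=cv2.INTER_CUBIC)]))
E
```

```text
(no output)
```

View pics/c3.png

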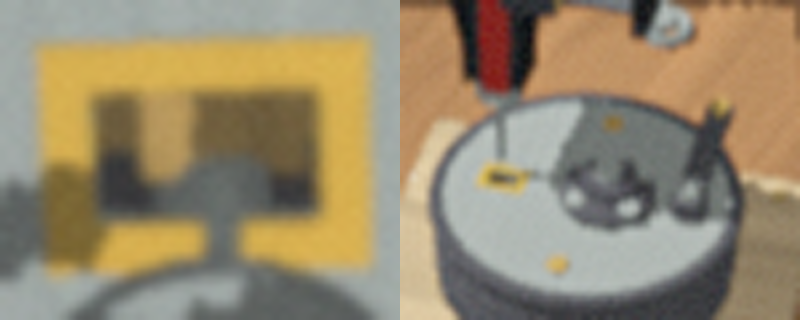

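```bash
python3 - <<'E'
from h import *
np.set_printoptions(precision=4,suppress=True)
s=r.sense();R=np.array(s["ee_rot"]);t=np.array(s["tcp_pos"])
f=lambda u,v,z:R.T@(at("wrist",295+u/8,230+v/8,z,s)-t)
for a in [(207,154,.072),(97,154,.072),(318,154,.072),(207,92,.072),(207,217,.072),(165,120,.066),(222,200,.0852)]: print(a,f(*a))
E
```

```text
(207, 154, 0.072) [ 0.0019 -0.0006  0.0697]
(97, 154, 0.072) [ 0.0019 -0.0093  0.0698]
(318, 154, 0.072) [0.0019 0.0082 0.0697]
(207, 92, 0.072) [ 0.007  -0.0006  0.0697]
(207, 217, 0.072) [-0.0034 -0.0006  0.0697]
(165, 120, 0.066) [ 0.0029 -0.004   0.0757]
(222, 200, 0.0852) [0.0023 0.0006 0.0565]
```

The patch is clipped by the slot's far edge, so it is something inside (the adjuster), not the blade. I'll correct by about 1.2 mm in both directions and go down slowly.

```bash
python3 -m handwheel '[[[0,0,0,0.0012,0.0012,0.003,0],[0,0,0,0,0,0.004,0],[0,0,0,0,0,0.004,0],[0,0,0,0,0,0.002,0],[0,0,0,0,0,0.002,0],[0,0,0,0,0,0.002,0],[0,0,0,0,0,0.0015,0],[0,0,0,0,0,0,0],[0,0,0,0,0,0,0]]]'
```

```text
time_s: 8.4
tcp_pos: [0.5341, 0.1123, 0.1221]
ee_rot: [[0.202, -0.979, 0.0], [-0.979, -0.202, -0.0], [0.0, -0.0, -1.0]]
wrist_force: [-0.9, -0.2, -1.3]
gripper_width: 0.18
gripper_force: 30.0
```

```bash
python3 -m handwheel '[[[0,0,0,0,0,0.0015,0],[0,0,0,0,0,0.0015,0],[0,0,0,0,0,0.001,0],[0,0,0,0,0,0,0],[0,0,0,0,0,0,0]]]'
```

```text
time_s: 8.9
tcp_pos: [0.5344, 0.1124, 0.1182]
ee_rot: [[0.203, -0.979, 0.001], [-0.979, -0.203, 0.0], [-0.0, -0.001, -1.0]]
wrist_force: [2.3, 0.5, -0.4]
gripper_width: 0.182
gripper_force: 30.0
```

```bash
python3 -m handwheel '[[[0,0,0,0,-0.001,0,0],[0,0,0,0,-0.001,0,0],[0,0,0,0,-0.001,0,0],[0,0,0,0,-0.001,0,0],[0,0,0,0,-0.001,0,0]]]'|grep -E 'time|tcp|wrist'
python3 -m handwheel '[[[0,0,0,0,-0.001,0,0],[0,0,0,0,-0.001,0,0]]]'|grep -E 'time|tcp|wrist'
python3 -m handwheel '[[[0,0,0,0,-0.001,0,0]]]'|grep -E 'time|tcp|wrist'
```

```text
time_s: 9.4
tcp_pos: [0.5384, 0.1131, 0.1178]
wrist_force: [-1.6, -0.1, 0.5]
time_s: 9.6
tcp_pos: [0.5393, 0.1132, 0.1177]
wrist_force: [-4.5, -0.3, 2.2]
time_s: 9.7
tcp_pos: [0.5403, 0.1135, 0.1175]
wrist_force: [-4.3, 0.4, -0.5]
```

```bash
python3 -m handwheel '[[[0,0,0,0,-0.001,0,0],[0,0,0,0,-0.001,0,0]]]'|grep -E 'time|tcp|wrist'
python3 -m handwheel '[[[0,0,0,0,-0.001,0,0]]]'|grep -E 'time|tcp|wrist'
python3 -m handwheel '[[[0,0,0,0,0,0,0],[0,0,0,0,0,0,0]]]'|grep -E 'time|tcp|wrist'
```

```text
time_s: 9.9
tcp_pos: [0.5423, 0.1138, 0.1171]
wrist_force: [-5.4, -0.8, -1.9]
time_s: 10.0
tcp_pos: [0.5433, 0.1138, 0.1171]
wrist_force: [-4.1, -0.9, 0.6]
time_s: 10.2
tcp_pos: [0.544, 0.114, 0.1175]
wrist_force: [-4.0, -1.0, -0.9]
```

```bash
python3 -m handwheel '[[[0,0,0,0,0.001,-0.0025,0],[0,0,0,0,0,-0.0025,0],[0,0,0,0,0,-0.0025,0],[0,0,0,0,0.003,0,0],[0,0,0,0,0.003,0,0],[0,0,0,0,0.003,0,0],[0,0,0,0,0.003,0,0],[0,0,0,0,0,0,0]]]'|grep -E 'time|tcp|wrist'
python3 -m handwheel '[[[0,0,0,0,0,0.0015,0],[0,0,0,0,0,0.0015,0],[0,0,0,0,0,0.0015,0],[0,0,0,0,0,0.0005,0],[0,0,0,0,0,0,0]]]'|grep -E 'time|tcp|wrist'
```

```text
time_s: 11.0
tcp_pos: [0.5317, 0.1118, 0.1256]
wrist_force: [-0.6, 0.7, -0.6]
time_s: 11.5
tcp_pos: [0.532, 0.1118, 0.1204]
wrist_force: [-0.2, 0.3, -0.5]
```

```bash
python3 -m handwheel '[[[0,0,0,0,0,0.0015,0],[0,0,0,0,0,0.001,0],[0,0,0,0,-0.001,0,0],[0,0,0,0,-0.001,0,0],[0,0,0,0,-0.001,0,0],[0,0,0,0,-0.001,0,0]]]'|grep -E 'time|tcp|wrist'
python3 -m handwheel '[[[0,0,0,0,-0.001,0,0],[0,0,0,0,-0.001,0,0],[0,0,0,0,-0.001,0,0]]]'|grep -E 'tcp|wrist'
python3 -m handwheel '[[[0,0,0,0,-0.001,0,0],[0,0,0,0,-0.001,0,0]]]'|grep -E 'tcp|wrist'
python3 -m handwheel '[[[0,0,0,0,-0.001,0,0],[0,0,0,0,-0.001,0,0]]]'|grep -E 'tcp|wrist'
```

```text
time_s: 12.1
tcp_pos: [0.5347, 0.1122, 0.1178]
wrist_force: [-4.0, -0.3, 1.9]
tcp_pos: [0.538, 0.1128, 0.1177]
wrist_force: [-4.6, 0.2, 0.2]
tcp_pos: [0.5402, 0.1134, 0.1175]
wrist_force: [-4.7, -0.7, -0.5]
tcp_pos: [0.542, 0.1137, 0.1173]
wrist_force: [-5.1, -1.3, -1.0]
```

```bash
python3 -m handwheel '[[[0,0,0,0,-0.001,0,0],[0,0,0,0,-0.001,0,0]]]'|grep -E 'tcp|wrist'
python3 -m handwheel '[[[0,0,0,0,0,0,0]]]'|grep -E 'tcp|wrist'
python3 -m handwheel '[[[0,0,0,0,0.001,-0.0025,0],[0,0,0,0,0,-0.0025,0],[0,0,0,0,0,-0.0025,0],[0,0,0,0,0.003,0,0],[0,0,0,0,0.003,0,0],[0,0,0,0,0.003,0,0],[0,0,0,0,0.003,0,0],[0,0,0,0,0,0,0]]]'|grep -E 'time|tcp|wrist'
python3 -m handwheel '[[[0,0,0,0,0,0.0015,0],[0,0,0,0,0,0.0015,0],[0,0,0,0,0,0.0015,0],[0,0,0,0,0,0.0005,0],[0,0,0,0,0,0,0]]]'|grep -E 'time|tcp|wrist'
```

```text
tcp_pos: [0.5444, 0.1143, 0.1176]
wrist_force: [-4.1, -0.6, -0.9]
tcp_pos: [0.545, 0.1145, 0.1179]
wrist_force: [-4.7, -0.9, 0.4]
time_s: 13.9
tcp_pos: [0.5318, 0.1118, 0.1257]
wrist_force: [0.3, 0.6, -0.7]
time_s: 14.4
tcp_pos: [0.532, 0.1118, 0.1203]
wrist_force: [-0.6, -0.0, -0.4]
```

```bash
python3 -m handwheel '[[[0,0,0,0,0,0.0015,0],[0,0,0,0,0,0.001,0],[0,0,0,0,-0.001,0,0],[0,0,0,0,-0.001,0,0],[0,0,0,0,-0.001,0,0],[0,0,0,0,-0.001,0,0]]]'|grep -E 'time|tcp|wrist'
python3 -m handwheel '[[[0,0,0,0,-0.001,0,0],[0,0,0,0,-0.001,0,0]]]'|grep -E 'tcp|wrist'
python3 -m handwheel '[[[0,0,0,0,-0.001,0,0],[0,0,0,0,-0.001,0,0]]]'|grep -E 'tcp|wrist'
python3 -m handwheel '[[[0,0,0,0,-0.001,0,0],[0,0,0,0,-0.001,0,0]]]'|grep -E 'tcp|wrist'
```

```text
time_s: 15.0
tcp_pos: [0.5353, 0.1124, 0.1179]
wrist_force: [-1.3, -0.1, 1.1]
tcp_pos: [0.5364, 0.1124, 0.1177]
wrist_force: [-4.6, 0.3, 1.7]
tcp_pos: [0.5389, 0.113, 0.1176]
wrist_force: [-4.8, -1.0, -0.2]
tcp_pos: [0.541, 0.1135, 0.1174]
wrist_force: [-5.0, -1.1, -2.0]
```

```bash
for i in 1; do python3 -m handwheel '[[[0,0,0,0,-0.001,0,0]]]'|grep -E 'tcp|wrist'
python3 -m handwheel '[[[0,0,0,0,-0.001,0,0]]]'|grep -E 'tcp|wrist'
python3 -m handwheel '[[[0,0,0,0,-0.001,0,0]]]'|grep -E 'tcp|wrist'
python3 -m handwheel '[[[0,0,0,0,0,0,0]]]'|grep -E 'tcp|wrist'; done
```

```text
tcp_pos: [0.5419, 0.1137, 0.1172]
wrist_force: [-4.6, -0.4, -1.9]
tcp_pos: [0.543, 0.1139, 0.1173]
wrist_force: [-4.5, -0.7, -0.9]
tcp_pos: [0.5442, 0.1142, 0.1175]
wrist_force: [-4.7, -1.4, -0.8]
tcp_pos: [0.5447, 0.1143, 0.1178]
wrist_force: [-4.7, -1.0, -1.6]
```

Still free at about 4.7 N, so I start stroke 4.

```bash
python3 -m handwheel '[[[0,0,0,0,0.001,-0.0025,0],[0,0,0,0,0,-0.0025,0],[0,0,0,0,0,-0.0025,0],[0,0,0,0,0.003,0,0],[0,0,0,0,0.003,0,0],[0,0,0,0,0.003,0,0],[0,0,0,0,0.003,0,0],[0,0,0,0,0,0,0]]]'|grep -E 'time|tcp|wrist'
python3 -m handwheel '[[[0,0,0,0,0,0.0015,0],[0,0,0,0,0,0.0015,0],[0,0,0,0,0,0.0015,0],[0,0,0,0,0,0.0005,0],[0,0,0,0,0,0,0]]]'|grep -E 'time|tcp|wrist'
python3 -m handwheel '[[[0,0,0,0,0,0.0015,0],[0,0,0,0,0,0.001,0],[0,0,0,0,-0.001,0,0],[0,0,0,0,-0.001,0,0],[0,0,0,0,-0.001,0,0],[0,0,0,0,-0.001,0,0]]]'|grep -E 'time|tcp|wrist'
python3 -m handwheel '[[[0,0,0,0,-0.001,0,0],[0,0,0,0,-0.001,0,0]]]'|grep -E 'tcp|wrist'
```

```text
time_s: 16.8
tcp_pos: [0.5317, 0.1118, 0.1256]
wrist_force: [0.1, 0.2, -1.6]
time_s: 17.3
tcp_pos: [0.532, 0.1118, 0.1203]
wrist_force: [0.0, 0.7, -2.4]
time_s: 17.9
tcp_pos: [0.5352, 0.1123, 0.1179]
wrist_force: [-4.1, 1.1, 0.4]
tcp_pos: [0.5363, 0.1124, 0.1177]
wrist_force: [-5.9, -0.4, 1.1]
```

```bash
python3 -m handwheel '[[[0,0,0,0,-0.001,0,0]]]'|grep -E 'tcp|wrist'
python3 -m handwheel '[[[0,0,0,0,-0.001,0,0]]]'|grep -E 'tcp|wrist'
```

```text
tcp_pos: [0.5373, 0.1126, 0.1176]
wrist_force: [-5.4, -0.9, 1.5]
tcp_pos: [0.5381, 0.1128, 0.1176]
wrist_force: [-5.6, -0.4, 2.5]
```

```bash
python3 -m handwheel '[[[0,0,0,0,-0.001,0,0]]]'|grep -E 'tcp|wrist'
python3 -m handwheel '[[[0,0,0,0,-0.001,0,0]]]'|grep -E 'tcp|wrist'
```

```text
tcp_pos: [0.5388, 0.1129, 0.1175]
wrist_force: [-7.2, -0.2, 1.7]
tcp_pos: [0.5395, 0.1131, 0.1174]
wrist_force: [-6.4, -0.1, 2.8]
```

```bash
python3 -m handwheel '[[[0,0,0,0,0,0,0]]]'|grep -E 'tcp|wrist'
```

```text
tcp_pos: [0.5396, 0.1131, 0.1174]
wrist_force: [-6.8, 0.1, 2.2]
```

```bash
python3 -m handwheel '[[[0,0,0,0,-0.001,0,0]]]'|grep -E 'tcp|wrist'
python3 -m handwheel '[[[0,0,0,0,0,0,0]]]'|grep -E 'tcp|wrist'
python3 -m handwheel '[[[0,0,0,0,0,0,0]]]'|grep -E 'tcp|wrist'
```

```text
tcp_pos: [0.5401, 0.1132, 0.1173]
wrist_force: [-7.5, 0.8, 3.1]
tcp_pos: [0.5402, 0.1132, 0.1173]
wrist_force: [-6.6, 1.1, 2.3]
tcp_pos: [0.5402, 0.1132, 0.1173]
wrist_force: [-7.0, -0.7, 3.1]
```

```bash
python3 -m handwheel '[[[0,0,0,0,-0.001,0,0]]]'|grep -E 'tcp|wrist'
python3 -m handwheel '[[[0,0,0,0,0,0,0]]]'|grep -E 'tcp|wrist'
python3 -m handwheel '[[[0,0,0,0,0,0,0],[0,0,0,0,0,0,0]]]'|grep -E 'tcp|wrist'
```

```text
tcp_pos: [0.5407, 0.1133, 0.1172]
wrist_force: [-8.3, -1.6, 2.0]
tcp_pos: [0.5408, 0.1133, 0.1172]
wrist_force: [-7.3, -0.6, 2.8]
tcp_pos: [0.5408, 0.1133, 0.1172]
wrist_force: [-7.8, 0.7, 3.2]
```

The wheel is now clearly stiffer: about 7.7 N against 4.6 N free, which is mid-range. I'll back off and lift out.

```bash
python3 -m handwheel '[[[0,0,0,0,0.002,0,0],[0,0,0,0,0.001,0,0],[0,0,0,0,0,-0.004,0],[0,0,0,0,0,-0.01,0],[0,0,0,0,0,-0.02,0],[0,0,0,0,0,-0.03,0],[0,0,0,0,0,-0.04,0],[0,0,0,0,0,-0.03,0],[0,0,0,0,0,-0.015,0],[0,0,0,0,0,0,0],[0,0,0,0,0,0,0]]]'
python3 - <<'E'
from h import *
np.set_printoptions(precision=4,suppress=True)
s=r.sense();R=np.array(s["ee_rot"]);t=np.array(s["tcp_pos"])
print(s["time_s"],t,R.T@(np.array([.4994,-.2627,t[2]])-t))
snap("wrist","w4.png",(260,190,120,90),6)
E
```

```text
time_s: 20.4
tcp_pos: [0.5412, 0.1139, 0.2674]
ee_rot: [[0.202, -0.979, 0.002], [-0.979, -0.202, 0.001], [-0.001, -0.002, -1.0]]
wrist_force: [0.4, 0.1, -0.9]
gripper_width: 0.182
gripper_force: 30.0
20.4 [0.5412 0.1139 0.2674] [ 0.3604  0.1172 -0.0006]
```

View pics/w4.png

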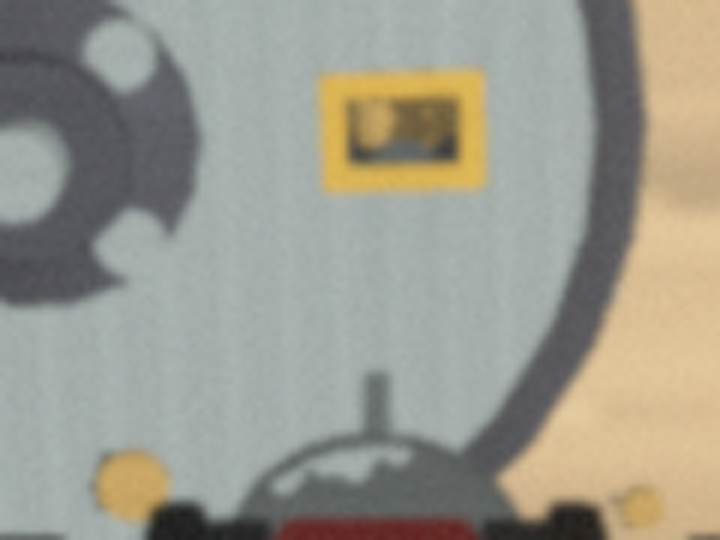

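The blade end is at crop (376,373), which is full (322.7,252.2), the same as before levering, so the spoon has not slipped in the grip. Back to the stand.

```bash
python3 -m handwheel '[[[0,0,0,0.03,0.01,0,0],[0,0,0,0.044,0.014,0,0],[0,0,0,0.044,0.014,0,0],[0,0,0,0.044,0.014,0,0],[0,0,0,0.044,0.014,0,0],[0,0,0,0.044,0.014,0,0],[0,0,0,0.044,0.014,0,0],[0,0,0,0.044,0.014,0,0],[0,0,0,0.022,0.009,0,0],[0,0,0,0,0,0,0]]]'|grep -E 'time|tcp'
python3 -m handwheel '[[[0,0,1,0,0,0,0],[0,0,1,0,0,0,0],[0,0,1,0,0,0,0],[0,0,1,0,0,0,0],[0,0,0,0,0,0,0],[0,0,0,0,0,0,0]]]'
python3 - <<'E'
from h import *
np.set_printoptions(precision=4,suppress=True)
s=r.sense();R=np.array(s["ee_rot"]);t=np.array(s["tcp_pos"])
print(R.T@(np.array([.4994,-.2627,.0658])-t))
E
```

```text
time_s: 21.45
tcp_pos: [0.498, -0.2652, 0.265]
time_s: 22.05
tcp_pos: [0.4992, -0.2619, 0.2663]
ee_rot: [[-0.21, -0.978, -0.001], [-0.978, 0.21, 0.0], [-0.0, 0.001, -1.0]]
wrist_force: [0.4, -0.2, -1.0]
gripper_width: 0.179
gripper_force: 30.0
[ 0.0008 -0.0006  0.2005]
```

```bash
python3 -m handwheel '[[[0,0,0,0.0007,-0.0005,0.02,0],[0,0,0,0,0,0.035,0],[0,0,0,0,0,0.035,0],[0,0,0,0,0,0.03,0],[0,0,0,0,0,0.02,0],[0,0,0,0,0,0.005,0],[0,0,0,0,0,0.005,0],[0,0,0,0,0,0,0],[0,0,0,0,0,0,0]]]'|grep -E 'time|tcp|force'
python3 -m handwheel '[[[0,0,0,0,0,0.006,0],[0,0,0,0,0,0.006,0],[0,0,0,0,0,0.006,0],[0,0,0,0,0,0.006,0],[0,0,0,0,0,0.006,0],[0,0,0,0,0,0.006,0],[0,0,0,0,0,0.006,0],[0,0,0,0,0,0.004,0],[0,0,0,0,0,0.002,0],[0,0,0,0,0,0.0015,0],[0,0,0,0,0,0,0],[0,0,0,0,0,0,0]]]'|grep -E 'time|tcp|force'
```

```text
time_s: 22.95
tcp_pos: [0.5004, -0.2635, 0.1183]
wrist_force: [-0.5, -0.2, -1.6]
gripper_force: 30.0
time_s: 24.15
tcp_pos: [0.4996, -0.2634, 0.0678]
wrist_force: [0.2, -1.2, -1.3]
gripper_force: 30.0
```

```bash
python3 -m handwheel '[[[0,0,0,0,0,0.001,0],[0,0,0,0,0,0.001,0],[0,0,0,0,0,0,0],[0,0,0,0,0,0,0]]]'|grep -E 'time|tcp|force'
```

```text
time_s: 24.55
tcp_pos: [0.4996, -0.2634, 0.0657]
wrist_force: [-0.4, 0.2, 0.5]
gripper_force: 30.0
```

Back at the grasp height with the collar just touching, so I open and retreat upward.

```bash
python3 -m handwheel '[[[0,0,0,0,0,0,0.04],[0,0,0,0,0,0,0.05],[0,0,0,0,0,0,0.05],[0,0,0,0,0,0,0.05],[0,0,0,0,0,-0.01,0.05],[0,0,0,0,0,-0.02,0.05],[0,0,0,0,0,-0.035,0.05],[0,0,0,0,0,-0.045,0.05],[0,0,0,0,0,-0.045,0.05],[0,0,0,0,0,-0.03,0.05],[0,0,0,0,0,0,0.05],[0,0,0,0,0,0,0.05]]]'
python3 - <<'E'
from h import *
np.set_printoptions(precision=4,suppress=True)
s=r.sense()
im=cams.capture("wrist")[:,:,::-1];cv2.imwrite('pics/w5.png',im)
hsv=cv2.cvtColor(np.ascontiguousarray(im),cv2.COLOR_BGR2HSV)[150:270,265:365]
m=((hsv[...,0]<8)|(hsv[...,0]>172))&(hsv[...,1]>150)&(hsv[...,2]>90)
m[:, :20]=0
y,x=np.nonzero(m);print(len(x),x.min()+265,x.max()+265,y.min()+150,y.max()+150)
g=(hsv[...,1]<40)&(hsv[...,2]>120)
y,x=np.nonzero(g);print(len(x),x.mean()+265,y.mean()+150, y.min()+150)
cv2.imwrite('pics/w5c.png',cv2.resize(im[150:270,265:365],None,fx=5,fy=5,interpolation=cv2.INTER_CUBIC))
E
```

```text
time_s: 25.75
tcp_pos: [0.4995, -0.2632, 0.2517]
ee_rot: [[-0.214, -0.977, 0.002], [-0.977, 0.214, 0.0], [-0.001, -0.002, -1.0]]
wrist_force: [1.2, 1.0, 0.5]
gripper_width: 0.574
gripper_force: 0.0
406 312 333 205 238
181 325.03314917127074 204.8011049723757 198
```

View pics/w5c.png

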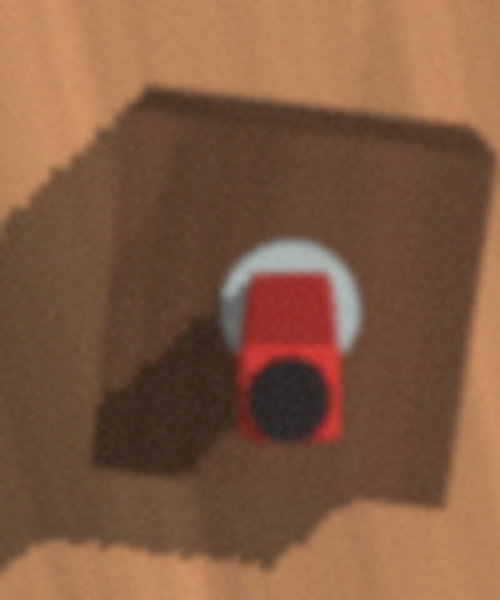

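The spoon stands upright in the middle of the block, with its collar (crop (292,300)) flat on the top. I'll hand it in.

```bash
python3 -c "
from station import r
print(r.finish_job())"
```

```text
the job is handed in; nothing more can be done
None
```

The brake is adjusted until the shoe just bites (about 7.7 N at the blade, against 4.6 N free), the spoon is back upright and fully down in its stand, and the job is handed in; no verdict came back.

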